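Ready the reflectance meter for its reference reading

TASK

Take the reference reading on the bench reflectance meter. With a fingertip, push the black reference tile along its lane until it is fully home against the stop under the head, and turn the knurled aperture wheel, click by click, until it rests in the detent that has the widest of its five openings under the lamp; once both are set, press the read key right down and let it go. Do not pick anything up or press the key any earlier, and leave the other things lying where they are.

Things in the scene. Friction and masses are not known exactly. Their poses are not given: they have to be found in the camera images.
- meter: Bench reflectance meter, fixed, on a 2 mm mat. Its frame: front towards -x, +y to its left, z up, origin on its underside; mm below. Base plate x -60..60, y -150..116, 6 thick. Grey head x -54..60, y -48..58, top z 48, with a tunnel for the tile under it and the aperture wheel on top. Control block to its left, y 58..114, top z 40, with the read key and a dark display
- gloss_tile: black glass reference tile in a dark frame, 62 x 88 x 12 mm, 85 g, loose, lying on the base plate in the lane, its length (own y axis) along the meter's y; origin at the centre of its underside. It starts 30 to 55 mm short of home, which lies in the meter's +y; once home, its right end still stands 20 mm out of the head. Slides easily; must not be lifted
- tile_home (a point): where the tile's origin is when fully home: on the base plate at (20, -24, 6) mm in the meter's frame. The lane runs along y between two rails (x -12.5 and 52.5, tops at z 15; tile has 1.5 mm play a side) from its open right end at y -140 into the tunnel (z 6..23, mouth at y -48) up to a stop at y 20
- aperture_wheel (a joint): angle of the aperture wheel, rad, growing counter-clockwise from above. Sprung detents every 72 degrees: 0, 1.2566, 2.5133 ...; it starts in one of the four where the widest opening is not under the lamp, which it is at 0 and whole turns (6.2832). Turns round either way; 0.1 N m leaves a detent, and clearly past half way it snaps into the next
- wheel_top (a point): centre of the wheel's flat top, on its upright axis: (-14, 0, 62) mm in the meter's frame. Aluminium disc, 96 mm over its knurled rim, 10.5 thick, rim 8 mm beyond the head's front; too wide to pinch. A fingertip pressed on the flat top near its front with 5 to 8 N and swept round the axis turns it, and slips least if the finger turns with the wheel; the openings do not catch it
- lamp_top (a point): top of the lamp over the wheel's rear edge: a dark finned cylinder of radius 17 mm about (20, 0) in the meter's frame, z 65 to 87 mm, with a bracket behind it (x 18..60, y -17..17, up to z 84). A wide gripper body held low over the lane could strike it
- wide_opening (a point): centre of the widest of the five round openings, turning with the wheel, 5 mm below its flat top, 34 mm from the axis. Counter-clockwise from above they measure 17 (widest), 3, 6, 9, 12 mm, 72 degrees apart, and show as dark discs on the top; the one under the lamp is hidden
- light_spot (a point): where the centre of the chosen opening rests under the lamp: at (20, 0, 57) mm in the meter's frame
- read_key (a joint): travel of the read key in m: 0 up, 0.006 fully down; sprung, 1.5 N to start it and 5 N at the bottom
- read_key_top (a point): centre of the read key's top: a round grey cap, 22 mm in diameter, in a black collar of 38 mm diameter, on the control block at (-26, 87) mm in the meter's frame, 50 mm above the meter's underside; it is pressed straight down
- rubber_stick_white: white rubber stick, 8 x 82 x 8 mm, loose, lying on the base plate in front of the lane; bystander, origin at the centre of its underside
- probe_pen: grey measuring probe, 16 x 90 x 16 mm, loose, on the mat to the left of the meter; bystander, origin at the centre of its underside
- sharpener: small metal pencil sharpener, 15 x 25 x 14 mm, loose, left of the meter; bystander
- parts_pot: white pot with a green screw lid, 45 mm across and 43 mm high, loose, right of the meter; bystander
- tweezers: tweezers lying flat, 18 x 120 x 8 mm, loose, right of the meter; bystander
- coupon_rack: black slotted rack, 46 x 110 x 20 mm, loose, between the two cases behind; bystander

How it is judged:
On the way, in this order (a step that is already met when the one before it is completed fails the run):
1. the tile is fully home and the wheel rests with its widest opening under the lamp (distance between gloss_tile and tile_home below 0.004 m and horizontal distance between wide_opening and light_spot below 0.003 m), for 0.2 s.
2. the read key is pressed right down, with tile and wheel as set (all of step 1 and value of joint read_key above 0.0035 m), for 0.04 s.
At the end, for the whole second after the job is handed in: The tile lies within 4 mm of its home position, the centre of the widest opening rests within 3 mm of the light spot (the wheel sits in its detent), and the read key, pressed at least 3.5 mm deep after both were so, is up again (all of step 1 and value of joint read_key below 0.001 m and linear speed of gloss_tile below 0.01 m/s); the robot touches nothing.
It fails at once if the read key is pressed (over 3 mm) before tile and wheel are set (value of joint read_key above 0.003 m and not (distance between gloss_tile and tile_home below 0.004 m and horizontal distance between wide_opening and light_spot below 0.003 m)).
It fails at once if the reference tile is lifted or tipped (its origin more than 12 mm above its place on the base plate) (height (world z) of gloss_tile above 0.02 m).
It fails at once if a bystander is moved more than 25 mm (distance of any of rubber_stick_white, probe_pen, sharpener, parts_pot, tweezers, coupon_rack from where it was at the start of the episode above 0.025 m).
It fails at once if a bystander is lifted (more than 15 mm) (height (world z) of any of rubber_stick_white, probe_pen, sharpener, parts_pot, tweezers, coupon_rack above 0.023 m).
It also fails if it takes over 58 s, if anything falls off the work surface, if the arm or the gripper's body presses on something with over 40 N, if the wrist force passes 120 N, or if a joint passes its speed limit or range.

ROBOT

A 6-joint arm with a two-finger parallel gripper is mounted at the origin on a cart in front of the work surface, level with it; the furniture and walls round the work are solid. World frame = base frame: x ahead of the robot, y to its left, z up, the work surface at z = 0. Lengths are in m, angles in rad, forces in N, time in s.
With the tool pointing down it reaches from about 0.35 to 0.975 m from the base axis. Payload 4.9 kg.
Tool frame: the origin (TCP) lies at the very end of the fingers, on their centre line; the grasp point (between the pads) lies 19 mm behind it (manip.hold_point_z is the distance from the TCP to the grasp point, in m); z points along the fingers, y is the direction in which the jaws open and shut (so a half turn about z gives the same grasp; the last joint's range is limited). The gripper opens to 85 mm and grips with 20 to 120 N. Pads are 22 mm wide; open, the fingers measure 114 mm over their backs; the gripper's body (76 mm by 85 mm) begins 54 mm behind the grasp point. The pads swing forward as they close: fully open they stand 13 mm farther back than shut.
Start: joints at [-1.247, 0.053, 1.613, -0, 1.476, -0.119], TCP at [0.268, -0.565, 0.231] pointing down, gripper open.
Joint ranges: [-3.01, 3.01], [-1.01, 2.22], [0.06, 2.58], [-1.02, 4.17], [0.09, 2.62], [-3.14, 3.14]. Speed limits (rad/s): [2.57, 2.57, 3.14, 3.14, 3.14, 3.14].

INTERFACE

Orientations are given as a unit quaternion [w, x, y, z].
In Python, from plant import manip gives the robot as it stands. The module is installed in compiled form; this text tells all that it offers.
- The arm moves only by the shell command python3 -m creep 'ROWS'. ROWS is JSON, a list of rows, each a list of 7 numbers: the turn, a rotation vector about the tool's x, y, z in degrees, then the shift along the tool's x, y, z in m, then the opening, from 0 (shut) to 1 (fully open). In form: [[ax, ay, az, tx, ty, tz, jaw], ...]. A call has 1 to 20 rows; each row shifts and turns the commanded pose from where the row before left it, along the tool's axes as they then stand; what a row does not reach is not made up. A row lasts 1/12 s, in which the tool goes at most 41.7 mm and 7.16 degrees, less where a joint would pass 70% of its speed; a pose out of reach is approached as far as the arm can. A call is refused whole if a number of a shift passes 0.0417 or a number of a turn 7.16, either way. A call with a gripper value outside its range is refused whole. The fingers move at their own pace and stop on an object; the grip force is fixed at half the most. Time passes only in rows, so rows that do not move let the fingers close. It gives the time, the measured TCP pose, the force and the opening at its end, in the units of the state.
- manip.state(): the state, without advancing time (a new reading comes with each control period).
- manip.grab_frame(name): name is "side" or "top"; returns the picture (400x640x3 uint8, blue, green, red); there is no depth.
- manip.get_calibration(name): a dict with "fx", "fy", "cx", "cy" (pixels), "xyz" and "attitude" of the camera in the world. Camera axes: x right, y down, z forward; pixel columns grow to the right and rows downward; lengths in m; the calibration is good to about 2 mm. A picture is of the moment at which its call begins. get_calibration takes no time and is no camera call.
- manip.job_done(): hands the job in, once; it reports no verdict.
Trained networks look in the newest picture that a camera, given by its name, has taken for a name from the list of things; names that differ only in an ending like _2 or _b are one class to them, and where a whole thing is asked for, a point or a joint stands for the part that bears it (a point fixed in the world has none). Each returns a list of dicts, best first, with "confidence" (0 to 1); they miss things now and then, are a little off and sometimes report something else, mostly with a low value. They report only what shows in the picture. A call takes as long as a camera call.
- manip.cut_out(target, camera): "pixels" (400x640 bool, what is visible of it) and "rect" ([left, top, right, bottom] in pixels, round what is visible of it).
The state is a dict: "time": time; "joint_pos": joint angles; "joint_vel": joint speeds; "joint_efforts": joint torques, N m; "tool_pos": TCP position; "tool_rot": TCP orientation; "contact_force": force on the tool from outside, world axes, zero at the start; "ft_torque": the same for the moment, N m; "gripper_width": opening from 0.0 (shut) to 1.0 (fully open).
Only numpy, scipy, OpenCV 4.12 (cv2) and the standard library are available. Lean on these libraries where they do the work, as an engineer would, in place of code of your own. Each camera call takes 0.05 s, during which the arm holds its last target.

## Working session

There is one attempt and no reset: what is moved stays moved. The work goes in short steps, Python scripts to look and compute and a shell command to move; the robot and the scene stay as the last step left them, time stands still between calls to the robot, and variables do not carry over. Pictures are saved under pics/ and viewed, and the job is handed in when it is done.

```bash
mkdir -p pics
cat > h.py <<'E'
import numpy as np, cv2, json
from plant import manip
from scipy.spatial.transform import Rotation as R
def cam(n):
    c=manip.get_calibration(n); return c
def rot(c):
    a=np.array(c["attitude"],float)
    if a.shape==(3,3): return a
    return R.from_quat([a[1],a[2],a[3],a[0]]).as_matrix()
def ray(n,u,v):
    c=cam(n); d=rot(c)@np.array([(u-c["cx"])/c["fx"],(v-c["cy"])/c["fy"],1]); return np.array(c["xyz"],float),d
def onz(n,u,v,z):
    o,d=ray(n,u,v); return o+d*(z-o[2])/d[2]
def proj(n,p):
    c=cam(n); q=rot(c).T@(np.array(p,float)-np.array(c["xyz"])); return c["fx"]*q[0]/q[2]+c["cx"],c["fy"]*q[1]/q[2]+c["cy"]
E
python3 - <<'E'
from h import *
for n in("side","top"):
    print(n,manip.get_calibration(n)); cv2.imwrite(f"pics/{n}0.png",manip.grab_frame(n))
print(manip.state())
E
```

```text
side {'fx': 406.1493945968324, 'fy': 406.1493945968324, 'cx': 314.74276706637966, 'cy': 203.37425606344993, 'xyz': array([ 0.32475934, -0.90668502,  0.54291656]), 'attitude': array([-0.49756296,  0.85775483, -0.1093577 ,  0.06876519])}
top {'fx': 384.84255098661, 'fy': 384.84255098661, 'cx': 320.7288025422407, 'cy': 204.44539419620872, 'xyz': array([ 0.37958744, -0.15738247,  0.96599367]), 'attitude': array([ 0.06563347, -0.69658059,  0.71182002, -0.06148166])}
{'time': 0.1, 'joint_pos': array([-1.24698170e+00,  5.32785737e-02,  1.61419947e+00,  1.45214998e-05,
        1.47599859e+00, -1.19017375e-01]), 'joint_vel': array([ 0.0007462 , -0.00146967, -0.00313924,  0.00197854,  0.00215024,
       -0.00145218]), 'joint_efforts': array([ 9.12722899e-04, -3.94901419e+01, -3.71364212e+01, -1.20306067e-04,
        3.90368019e-03, -1.18892928e-05]), 'tool_pos': array([ 0.26762061, -0.56416175,  0.23016801]), 'tool_rot': array([-9.37790806e-04,  9.75587177e-01,  2.19610501e-01, -8.90999818e-05]), 'contact_force': array([ 0.64068434, -0.43843831,  0.0010277 ]), 'ft_torque': array([ 0.00319908, -0.00824186,  0.00869018]), 'gripper_width': 0.9981357122263669}
```

View pics/top0.png

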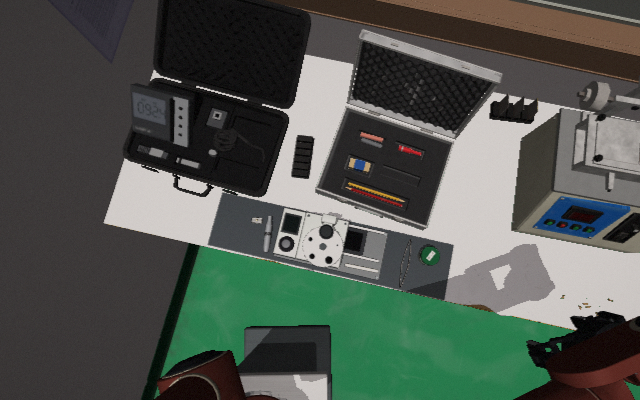

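View pics/side0.png

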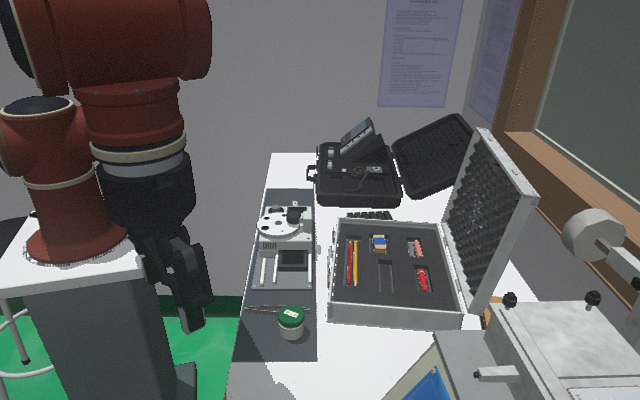

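Run:
```python
from h import *
for n,(a,b,c,d) in (("top",(200,190,460,300)),("side",(225,180,345,370))):
    im=manip.grab_frame(n)
    for t in ["meter","gloss_tile","aperture_wheel","lamp_top","read_key_top","wide_opening","rubber_stick_white","probe_pen","parts_pot","tweezers"]:
        for r in manip.cut_out(t,n)[:2]:
            m=r["pixels"]; v,u=np.nonzero(m); print(n,t,round(r["confidence"],2),r["rect"],len(u),u.mean().round(1) if len(u) else 0,v.mean().round(1) if len(u) else 0)
    k=3 if n=="top" else 3
    cv2.imwrite(f"pics/{n}z.png",cv2.resize(im[b:d,a:c],None,fx=k,fy=k,interpolation=cv2.INTER_CUBIC))
print(manip.state()["time"])
```

```text
top meter 0.81 [272.7, 207.3, 387.1, 280.3] 4704 327.0 243.0
top gloss_tile 0.22 [281.3, 239.7, 293.7, 248.6] 68 285.4 243.3
top aperture_wheel 0.65 [304.8, 229.6, 339.9, 267.6] 1113 322.1 248.4
top lamp_top 0.79 [274.5, 206.7, 391.4, 280.0] 4913 326.7 242.9
top read_key_top 0.49 [251.1, 213.5, 263.5, 224.2] 66 256.8 219.9
top wide_opening 0.89 [305.4, 227.1, 338.9, 266.8] 1148 322.0 248.5
top rubber_stick_white 0.53 [345.2, 265.1, 377.9, 273.2] 116 360.9 267.6
top probe_pen 0.65 [262.0, 216.8, 271.0, 248.1] 230 267.3 234.4
top parts_pot 0.64 [418.6, 245.8, 438.5, 266.4] 284 428.4 255.4
top parts_pot 0.59 [270.3, 209.1, 387.8, 278.7] 4652 326.3 243.0
top tweezers 0.6 [398.8, 275.0, 402.9, 285.4] 39 400.7 281.2
top tweezers 0.36 [250.6, 215.1, 263.5, 226.7] 54 256.8 220.3
side meter 0.62 [248.3, 205.2, 311.4, 290.6] 3948 283.1 247.5
side gloss_tile 0.92 [276.1, 248.9, 308.5, 270.8] 629 292.4 260.2
side gloss_tile 0.43 [257.1, 216.6, 298.3, 242.2] 739 275.5 226.1
side aperture_wheel 0.86 [255.1, 210.7, 299.7, 242.4] 845 275.9 226.1
side lamp_top 0.95 [253.4, 205.3, 311.2, 291.7] 3908 283.1 246.9
side wide_opening 0.62 [256.7, 212.9, 297.4, 240.1] 799 275.8 226.0
side wide_opening 0.43 [250.2, 208.1, 312.2, 293.0] 4014 283.4 247.8
side rubber_stick_white 0.62 [259.7, 260.5, 268.4, 287.8] 104 262.2 272.4
side parts_pot 0.66 [277.2, 302.9, 304.9, 339.9] 842 291.1 321.6
1.2
```

View pics/topz.png

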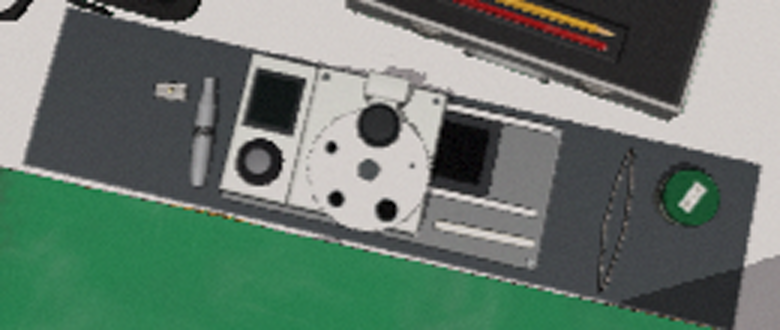

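View pics/sidez.png

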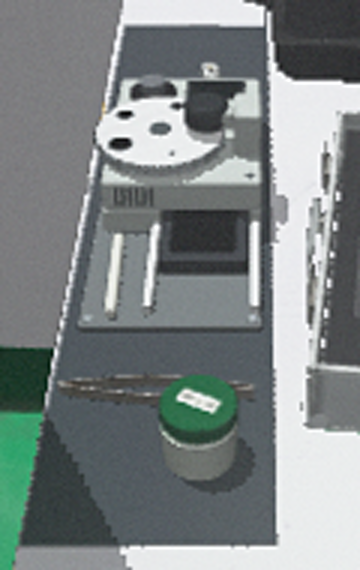

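```bash
cat > fit.py <<'E'
from h import *
from scipy.optimize import least_squares
T=lambda p:(200+p[0]/3-.33,190+p[1]/3-.33)
S=lambda p:(225+p[0]/3-.33,180+p[1]/3-.33)
pts=[("top",(60,-150,6),T((560,130))),("top",(-60,-150,6),T((540,268))),("top",(-14,0,62),T((369,170))),("top",(20,0,87),T((380,124))),("top",(-26,87,50),T((261,160))),
("side",(60,-150,6),S((262,328))),("side",(-60,-150,6),S((80,326))),("side",(-14,0,62),S((160,128))),("side",(20,0,87),S((207,100))),("side",(-26,87,50),S((153,85)))]
def M(x,p):
    c,s=np.cos(x[2]),np.sin(x[2]); p=np.array(p)/1e3
    return np.array([x[0]+c*p[0]-s*p[1],x[1]+s*p[0]+c*p[1],.002+p[2]])
def res(x,pp): return np.concatenate([np.subtract(proj(n,M(x,p)),q) for n,p,q in pp])
if __name__=="__main__":
    for nm in ("both","top","side"):
        pp=[p for p in pts if nm in("both",p[0])]
        r=least_squares(res,[.4,-.1,0],args=(pp,),loss="soft_l1"); print(nm,r.x[:2].round(4),np.degrees(r.x[2]).round(2)); print(r.fun.reshape(-1,2).round(1).tolist())
E
python3 fit.py
```

```text
both [ 0.4581 -0.1614] -13.94
[[2.3, -1.0], [-0.4, 0.9], [0.7, -0.1], [0.3, -0.1], [-0.2, 0.4], [0.4, -1.1], [-0.7, -0.2], [0.2, -0.0], [-0.2, -0.4], [-0.0, -0.9]]
top [ 0.4582 -0.1604] -13.83
[[1.9, -1.1], [-0.7, 0.7], [0.3, -0.2], [-0.1, -0.2], [-0.5, 0.5]]
side [ 0.4579 -0.1631] -14.03
[[0.5, -0.5], [-0.8, 0.4], [0.3, 0.4], [-0.1, -0.0], [0.1, -0.5]]
```

Run:
```python
from fit import *
x=[.4581,-.1614,np.radians(-13.94)]
def inv(w):
    d=np.array(w[:2])-x[:2]; c,s=np.cos(x[2]),np.sin(x[2]); return (np.array([c*d[0]+s*d[1],-s*d[0]+c*d[1]])*1e3).round(1)
for n,F,q in(("top",T,(494,157)),("side",S,(205,265))):
    print(n,inv(onz(n,*F(q),.020)))
for y in(-120,-110,-98):
    print(y,[np.round(proj(n,M(x,(20,y,18))),1) for n in("top","side")])
for nm,p in(("pre",(20,-138,0)),("home",(20,-79,0)),("wheel",(-14,0,62)),("key",(-26,87,50)),("stick",(-40,-100,6)),("pot",(0,-200,0))): print(nm,M(x,p).round(4))
for n,F,q in(("top",T,(690,195)),("side",S,(198,390))): print("pot",inv(onz(n,*F(q),.045)))
for n,a,b,c,d in (("top",200,190,460,300),("side",225,180,345,370)):
    im=cv2.resize(manip.grab_frame(n)[b:d,a:c],None,fx=3,fy=3)
    P=[(60,-150,6),(-60,-150,6),(-60,116,6),(60,116,6),(-14,0,62),(20,0,87),(-26,87,50),(-12.5,-140,15),(52.5,-140,15)]+[(-14+48*np.cos(t),48*np.sin(t),62) for t in np.arange(0,6.3,.3)]
    for p in P:
        u,v=proj(n,M(x,p)); cv2.circle(im,(int((u-a+.33)*3),int((v-b+.33)*3)),2,(0,0,255),-1)
    cv2.imwrite(f"pics/{n}ov.png",im)
```

```text
top [ 21.2 -94.9]
side [  21.  -103.6]
-120 [array([374.3, 244.7]), array([292.3, 273.2])]
-110 [array([370.3, 243.8]), array([292.4, 270. ])]
-98 [array([365.5, 242.7]), array([292.6, 266.3])]
pre [ 0.4443 -0.3002  0.002 ]
home [ 0.4585 -0.2429  0.002 ]
wheel [ 0.4445 -0.158   0.064 ]
key [ 0.4538 -0.0707  0.052 ]
stick [ 0.3952 -0.2488  0.008 ]
pot [ 0.4099 -0.3555  0.002 ]
pot [  23.2 -249.8]
pot [  21.8 -246.2]
```

View pics/topov.png

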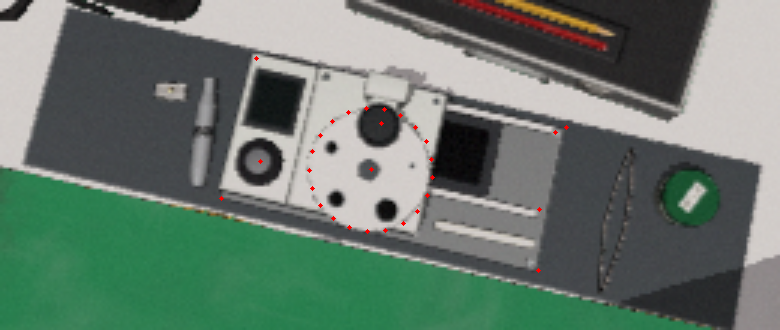

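View pics/sideov.png

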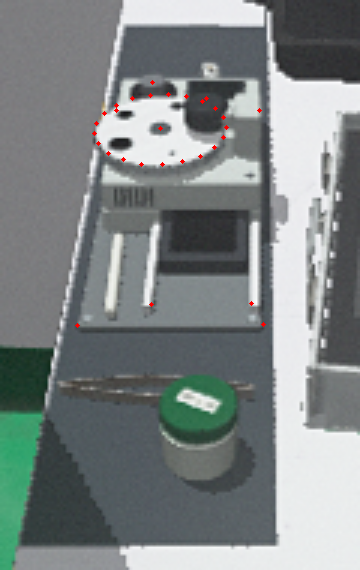

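```bash
python3 -m creep '[[0,0,-6.34,0,0,0,0],[0,0,-6.34,0,0,0,0],[0,0,-6.34,0,0,0,0],[0,0,-6.34,0,0,0,0],[0,0,-6.34,0,0,0,0],[0,0,-6.34,0,0,0,0],[0,0,-6.34,0,0,0,0],[0,0,-6.34,0,0,0,0]]'
cat >> fit.py <<'E'
X=[.4581,-.1614,np.radians(-13.94)]
def go(p,yaw=None):
    """world target -> shift in tool axes; prints"""
    s=manip.state(); q=s["tool_rot"]; r=R.from_quat([q[1],q[2],q[3],q[0]]); m=r.as_matrix()
    y=np.degrees(np.arctan2(m[1,0],m[0,0]))
    print("t",round(s["time"],2),"pos",s["tool_pos"].round(4),"yaw",y.round(2),"z",m[:,2].round(4),"F",s["contact_force"].round(1),"w",round(s["gripper_width"],2),"j6",s["joint_pos"][5].round(2))
    print("tool shift",(m.T@(np.array(p)-s["tool_pos"])).round(4), "dyaw", None if yaw is None else round(yaw-y,2))
E
python3 - <<'E'
from fit import *
p=M(X,(20,-128,0)); p[2]=.12; print(p); go(p,76.06)
E
```

```text
time: 1.97
tool_pos: [0.2678, -0.5647, 0.2313]
tool_rot: [-0.0, 0.786, 0.618, 0.0]
contact_force: [-0.1, -0.1, 1.0]
gripper_width: -0.002
[ 0.44667504 -0.29044833  0.12      ]
t 1.97 pos [ 0.2678 -0.5647  0.2313] yaw 76.41 z [ 0.  0. -1.] F [-0.1 -0.1  1. ] w -0.0 j6 -1.01
tool shift [0.3086 0.1094 0.1113] dyaw -0.35
```

```bash
python3 -m creep '[[0,0,0.35,0.0309,0.0109,0.0111,0],[0,0,0,0.0309,0.0109,0.0111,0],[0,0,0,0.0309,0.0109,0.0111,0],[0,0,0,0.0309,0.0109,0.0111,0],[0,0,0,0.0309,0.0109,0.0111,0],[0,0,0,0.0309,0.0109,0.0111,0],[0,0,0,0.0309,0.0109,0.0111,0],[0,0,0,0.0309,0.0109,0.0111,0],[0,0,0,0.0309,0.0109,0.0111,0],[0,0,0,0.0305,0.0109,0.0111,0],[0,0,0,0,0,0,0]]'
python3 - <<'E'
from fit import *
p=M(X,(20,-128,0)); p[2]=.015; go(p,76.06)
for n in("top","side"): cv2.imwrite(f"pics/{n}1.png",manip.grab_frame(n)[150:350,200:460].repeat(3,0).repeat(3,1))
E
```

```text
time: 2.88
tool_pos: [0.4501, -0.2872, 0.1176]
tool_rot: [-0.003, 0.788, 0.616, 0.001]
contact_force: [-0.0, -0.4, -1.2]
gripper_width: 0.002
t 2.88 pos [ 0.4501 -0.2872  0.1176] yaw 76.02 z [-0.0024  0.0048 -1.    ] F [-0.  -0.4 -1.2] w 0.0 j6 -0.47
tool shift [-0.0044 -0.0022  0.1026] dyaw 0.04
```

View pics/side1.png

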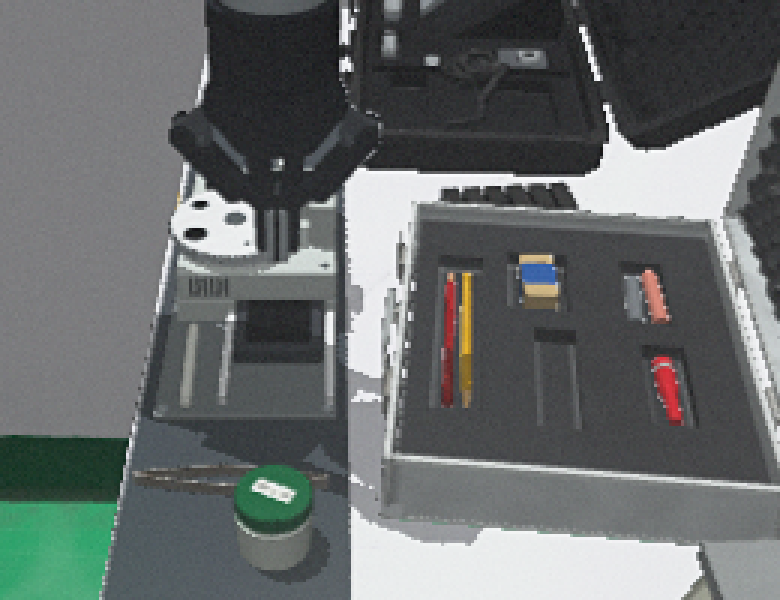

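View pics/top1.png

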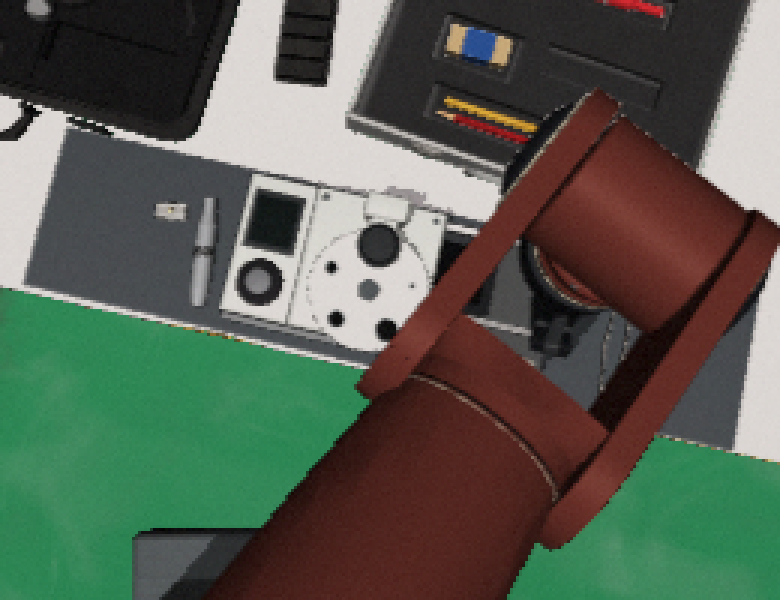

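```bash
python3 -m creep '[[0,0,0,0,0,0.03,0],[0,0,0,0,0,0.03,0],[0,0,0,0,0,0.02,0],[0,0,0,0,0,0,0],[0,0,0,0,0,0,0]]'
python3 - <<'E'
from fit import *
p=M(X,(20,-128,0)); p[2]=.014; go(p,76.06)
E
```

```text
time: 3.4
tool_pos: [0.4484, -0.293, 0.04]
tool_rot: [-0.001, 0.79, 0.613, -0.0]
contact_force: [-0.3, -0.4, 1.2]
gripper_width: 0.003
t 3.4 pos [ 0.4484 -0.293   0.04  ] yaw 75.66 z [-1.3e-03  9.0e-04 -1.0e+00] F [-0.3 -0.4  1.2] w 0.0 j6 -0.47
tool shift [ 0.0021 -0.0023  0.026 ] dyaw 0.4
```

```bash
python3 -m creep '[[0,0,0,0.001,-0.0015,0.015,0],[0,0,0,0,0,0.010,0],[0,0,0,0,0,0,0],[0,0,0,0,0,0,0]]'
python3 - <<'E'
from fit import *
p=M(X,(20,-79,0)); p[2]=.014; go(p,76.06)
for n in("side",): cv2.imwrite(f"pics/{n}2.png",manip.grab_frame(n)[180:330,220:420].repeat(4,0).repeat(4,1))
E
```

```text
time: 3.73
tool_pos: [0.4482, -0.2916, 0.016]
tool_rot: [0.0, 0.79, 0.614, 0.0]
contact_force: [-0.1, 0.0, 0.8]
gripper_width: -0.006
t 3.73 pos [ 0.4482 -0.2916  0.016 ] yaw 75.71 z [ 4.e-04 -4.e-04 -1.e+00] F [-0.1  0.   0.8] w -0.01 j6 -0.47
tool shift [ 0.0497 -0.0021  0.002 ] dyaw 0.35
```

View pics/side2.png

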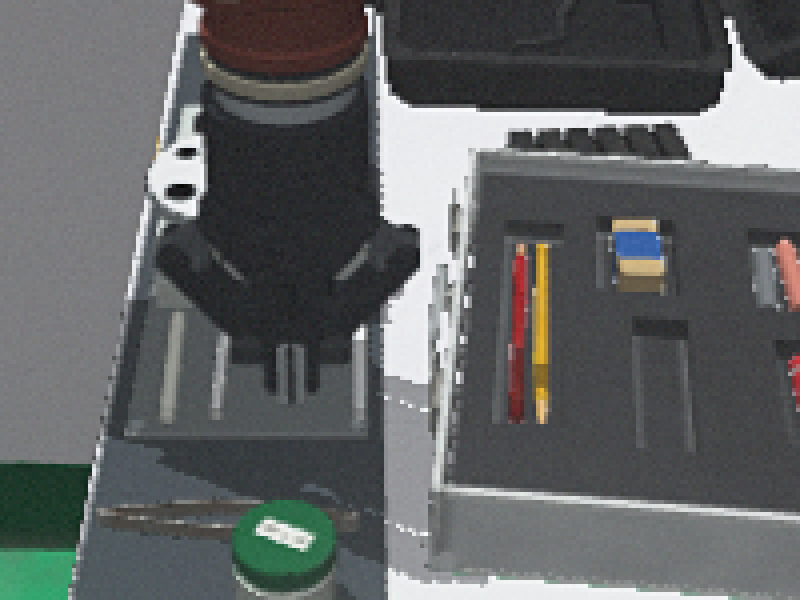

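```bash
python3 -m creep '[[0,0,0,0.006,0,0,0],[0,0,0,0.006,0,0,0],[0,0,0,0.006,0,0,0],[0,0,0,0.006,0,0,0],[0,0,0,0.006,0,0,0],[0,0,0,0.006,0,0,0],[0,0,0,0.004,0,0,0],[0,0,0,0.002,0,0,0],[0,0,0,0,0,0,0]]'
python3 - <<'E'
from fit import *
p=M(X,(20,-79,0)); p[2]=.014; go(p,76.06)
for n in("top","side"): cv2.imwrite(f"pics/{n}3.png",manip.grab_frame(n)[180:330,220:420].repeat(4,0).repeat(4,1))
E
```

```text
time: 4.53
tool_pos: [0.4585, -0.2496, 0.0152]
tool_rot: [-0.0, 0.789, 0.614, 0.0]
contact_force: [-0.1, -0.3, -0.3]
gripper_width: -0.003
t 4.53 pos [ 0.4585 -0.2496  0.0152] yaw 75.77 z [-1.e-04  5.e-04 -1.e+00] F [-0.1 -0.3 -0.3] w -0.0 j6 -0.39
tool shift [ 0.0065 -0.0017  0.0012] dyaw 0.29
```

View pics/top3.png

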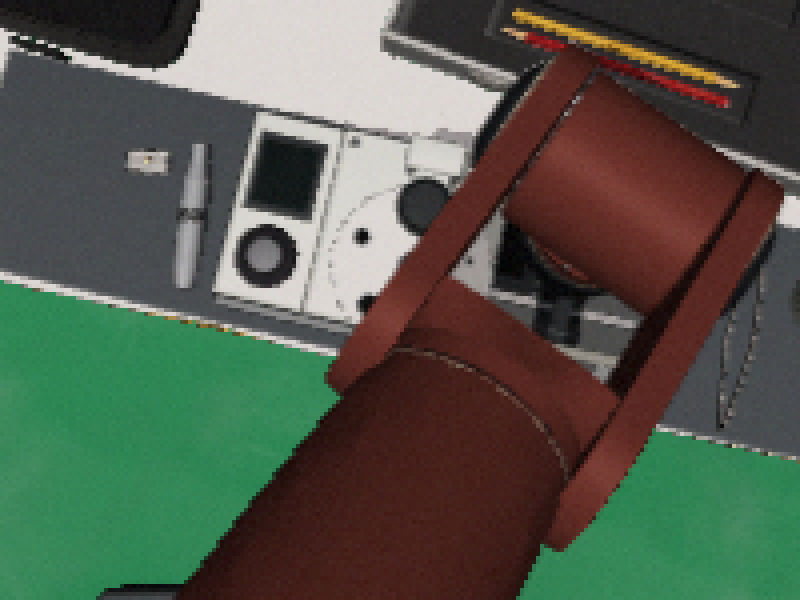

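Now small steps until the stop is felt.

```bash
python3 -m creep '[[0,0,0,0.002,0,0,0],[0,0,0,0.002,0,0,0],[0,0,0,0.0015,0,0,0],[0,0,0,0,0,0,0]]'; python3 -m creep '[[0,0,0,0.001,0,0,0],[0,0,0,0.001,0,0,0],[0,0,0,0,0,0,0]]'
```

```text
time: 4.97
tool_pos: [0.4597, -0.2447, 0.0151]
tool_rot: [-0.0, 0.789, 0.614, 0.0]
contact_force: [-0.1, 0.3, -0.7]
gripper_width: 0.005
time: 5.22
tool_pos: [0.4603, -0.2429, 0.0153]
tool_rot: [-0.0, 0.789, 0.614, 0.0]
contact_force: [0.0, 0.3, -0.5]
gripper_width: -0.004
```

```bash
python3 -m creep '[[0,0,0,0.001,0,0,0],[0,0,0,0.001,0,0,0],[0,0,0,0,0,0,0]]';python3 -m creep '[[0,0,0,0.001,0,0,0],[0,0,0,0.001,0,0,0],[0,0,0,0,0,0,0]]'
python3 - <<'E'
from fit import *
p=M(X,(20,-79,0)); p[2]=.014; go(p,76.06)
for n in("side",): cv2.imwrite(f"pics/{n}4.png",manip.grab_frame(n)[180:330,220:420].repeat(4,0).repeat(4,1))
E
```

```text
time: 5.47
tool_pos: [0.4605, -0.2421, 0.0155]
tool_rot: [0.001, 0.789, 0.614, -0.001]
contact_force: [-1.8, -4.1, 0.4]
gripper_width: 0.0
time: 5.72
tool_pos: [0.4607, -0.2419, 0.0159]
tool_rot: [0.002, 0.789, 0.614, -0.002]
contact_force: [-3.9, -10.5, 0.5]
gripper_width: 0.002
t 5.72 pos [ 0.4607 -0.2419  0.0159] yaw 75.81 z [-0.0014 -0.0062 -1.    ] F [ -3.9 -10.5   0.5] w 0.0 j6 -0.37
tool shift [-0.0015 -0.0019  0.0019] dyaw 0.25
```

View pics/side4.png

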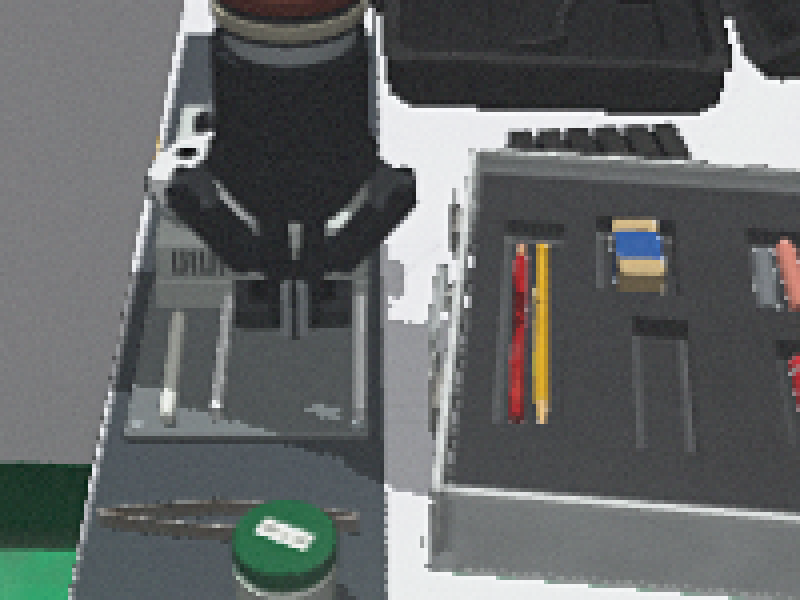

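```bash
python3 -m creep '[[0,0,0,-0.008,0,0,0],[0,0,0,-0.003,0,-0.01,0],[0,0,0,0,0,-0.035,0],[0,0,6.4,0,0,-0.035,0],[0,0,6.4,0,0,-0.03,0],[0,0,6.4,0,0,0,0],[0,0,6.4,0,0,0,0],[0,0,6.4,0,0,0,0],[0,0,6.4,0,0,0,0],[0,0,0,0,0,0,0],[0,0,0,0,0,0,0]]'
python3 - <<'E'
from fit import *
c=M(X,(-14,0,62)); b=np.radians(128); go(c+[.038*np.cos(b),.038*np.sin(b),.036],38)
E
```

```text
time: 6.68
tool_pos: [0.4587, -0.2497, 0.1259]
tool_rot: [0.0, 0.947, 0.321, 0.0]
contact_force: [-0.3, 0.4, 0.1]
gripper_width: -0.003
t 6.68 pos [ 0.4587 -0.2497  0.1259] yaw 37.5 z [ 7.e-04  2.e-04 -1.e+00] F [-0.3  0.4  0.1] w -0.0 j6 0.27
tool shift [ 0.0442 -0.1194  0.0259] dyaw 0.5
```

```bash
python3 -m creep '[[0,0,0,0.011,-0.03,0,0],[0,0,0,0.011,-0.03,0,0],[0,0,0,0.011,-0.03,0,0],[0,0,0,0.011,-0.03,0.006,0],[0,0,0,0,0,0.02,0],[0,0,0,0,0,0,0],[0,0,0,0,0,0,0]]'
python3 - <<'E'
from fit import *
c=M(X,(-14,0,62)); b=np.radians(128); go(c+[.038*np.cos(b),.038*np.sin(b),.001],38)
for n in("top","side"): cv2.imwrite(f"pics/{n}5.png",manip.grab_frame(n)[180:330,220:420].repeat(4,0).repeat(4,1))
E
```

```text
time: 7.27
tool_pos: [0.4201, -0.1272, 0.0987]
tool_rot: [-0.001, 0.947, 0.321, -0.001]
contact_force: [-0.1, -0.0, -0.2]
gripper_width: -0.004
t 7.27 pos [ 0.4201 -0.1272  0.0987] yaw 37.46 z [-0.0018  0.001  -1.    ] F [-0.1 -0.  -0.2] w -0.0 j6 0.45
tool shift [0.0003 0.0014 0.0337] dyaw 0.54
```

View pics/side5.png

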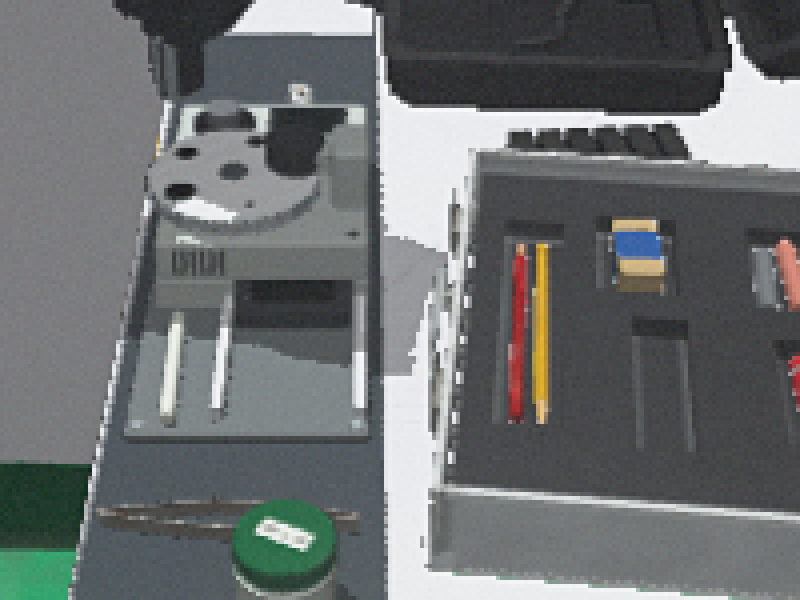

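View pics/top5.png

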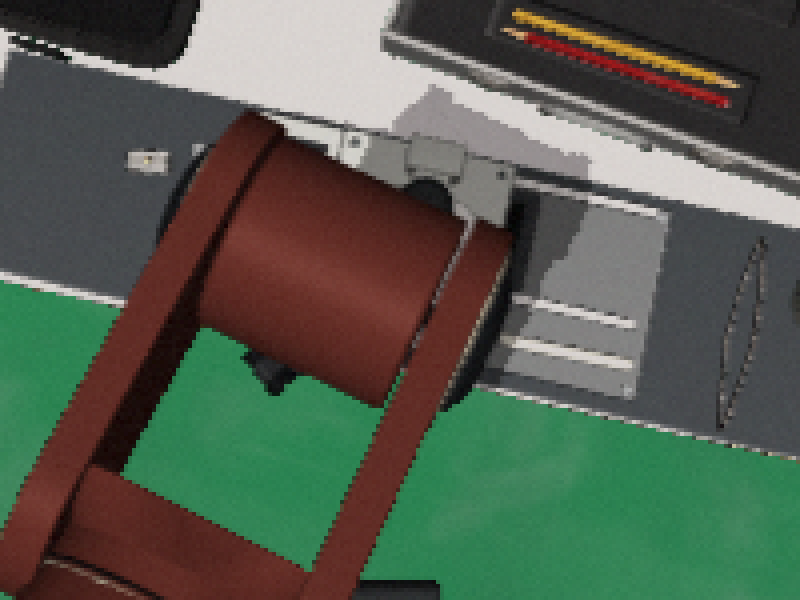

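```bash
python3 -m creep '[[0,0,0,0,0.001,0.015,0],[0,0,0,0,0,0.013,0],[0,0,0,0,0,0,0],[0,0,0,0,0,0,0],[0,0,0,0,0,0.001,0],[0,0,0,0,0,0.001,0],[0,0,0,0,0,0,0]]'
```

```text
time: 7.95
tool_pos: [0.4219, -0.1289, 0.0701]
tool_rot: [0.0, 0.947, 0.32, 0.0]
contact_force: [0.4, -0.6, -0.5]
gripper_width: -0.003
```

```bash
python3 -m creep '[[0,0,0,0,0,0.001,0],[0,0,0,0,0,0.001,0],[0,0,0,0,0,0,0]]'; python3 -m creep '[[0,0,0,0,0,0.001,0],[0,0,0,0,0,0,0],[0,0,0,0,0,0,0]]'
```

```text
time: 8.2
tool_pos: [0.4213, -0.1285, 0.0673]
tool_rot: [-0.0, 0.947, 0.32, -0.0]
contact_force: [-0.7, 0.1, -0.7]
gripper_width: 0.001
time: 8.45
tool_pos: [0.4212, -0.1285, 0.0662]
tool_rot: [-0.0, 0.947, 0.32, -0.0]
contact_force: [0.1, -0.5, 0.0]
gripper_width: 0.002
```

```bash
python3 -m creep '[[0,0,0,0,0,0.001,0],[0,0,0,0,0,0.001,0],[0,0,0,0,0,0,0]]'; python3 -m creep '[[0,0,0,0,0,0.001,0],[0,0,0,0,0,0,0],[0,0,0,0,0,0,0]]'
```

```text
time: 8.7
tool_pos: [0.4213, -0.1285, 0.0641]
tool_rot: [-0.0, 0.947, 0.32, -0.0]
contact_force: [0.1, -0.4, 0.2]
gripper_width: 0.002
time: 8.95
tool_pos: [0.4215, -0.1284, 0.064]
tool_rot: [-0.0, 0.947, 0.32, -0.0]
contact_force: [-2.7, 1.9, 5.2]
gripper_width: 0.001
```

```bash
python3 -m creep '[[0,0,0,0,0,0.0004,0],[0,0,-6.25,-0.00414,0.00023,0,0],[0,0,-6.25,-0.00414,0.00023,0,0],[0,0,-6.25,-0.00414,0.00023,0,0],[0,0,-6.25,-0.00414,0.00023,0,0]]'
python3 - <<'E'
from fit import *
c=M(X,(-14,0,62)); s=manip.state(); d=s["tool_pos"]-c; print(np.hypot(*d[:2]),np.degrees(np.arctan2(d[1],d[0]))); go(c)
E
```

```text
time: 9.37
tool_pos: [0.412, -0.1412, 0.064]
tool_rot: [0.001, 0.854, 0.52, 0.002]
contact_force: [2.3, 1.4, 3.1]
gripper_width: -0.0
0.036544556977033356 152.6668880508965
t 9.37 pos [ 0.412  -0.1412  0.064 ] yaw 62.65 z [ 0.0035 -0.     -1.    ] F [2.3 1.4 3.1] w -0.0 j6 -0.03
tool shift [0.     0.0365 0.0001] dyaw None
```

```bash
python3 -m creep '[[0,0,-6.25,-0.00414,0.0001,0.0006,0],[0,0,-6.25,-0.00414,0.0001,0.0002,0],[0,0,-6.25,-0.00414,0.0001,0,0]]'
python3 - <<'E'
from fit import *
c=M(X,(-14,0,62)); s=manip.state(); d=s["tool_pos"]-c; print(np.hypot(*d[:2]),np.degrees(np.arctan2(d[1],d[0]))); go(c)
cv2.imwrite(f"pics/s6.png",manip.grab_frame("side")[180:280,240:340].repeat(6,0).repeat(6,1))
E
```

```text
time: 9.62
tool_pos: [0.4085, -0.1535, 0.064]
tool_rot: [0.002, 0.758, 0.652, 0.001]
contact_force: [3.0, 0.4, 5.2]
gripper_width: 0.003
0.036315926021563215 172.91099902710957
t 9.62 pos [ 0.4085 -0.1535  0.064 ] yaw 81.39 z [ 0.005  -0.0015 -1.    ] F [3.  0.4 5.2] w 0.0 j6 -0.38
tool shift [0.001  0.0363 0.0002] dyaw None
```

View pics/s6.png

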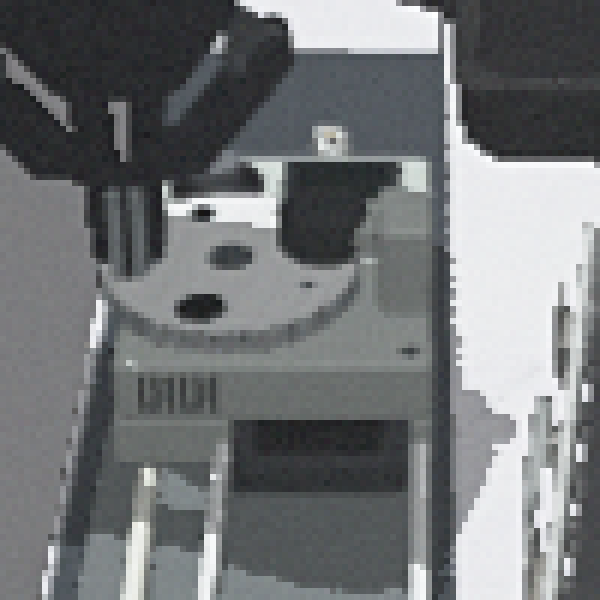

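```bash
python3 -m creep '[[0,0,-6.25,-0.00414,0.0001,0.0002,0],[0,0,-6.25,-0.00414,0.0001,0,0],[0,0,-6.25,-0.00414,0.0001,0,0],[0,0,-6.25,-0.00414,0.0001,0,0],[0,0,-6.25,-0.00414,0.0001,0,0],[0,0,0,0,0,0,0]]'
python3 - <<'E'
from fit import *
c=M(X,(-14,0,62)); s=manip.state(); d=s["tool_pos"]-c; print(np.hypot(*d[:2]),np.degrees(np.arctan2(d[1],d[0]))); go(c)
cv2.imwrite(f"pics/s7.png",manip.grab_frame("side")[180:280,240:340].repeat(6,0).repeat(6,1))
E
```

```text
time: 10.17
tool_pos: [0.4106, -0.1742, 0.0639]
tool_rot: [0.003, 0.556, 0.831, 0.001]
contact_force: [2.7, 1.9, 6.8]
gripper_width: 0.001
0.03756384662677624 -154.56401418261163
t 10.17 pos [ 0.4106 -0.1742  0.0639] yaw 112.43 z [ 0.0052 -0.0013 -1.    ] F [2.7 1.9 6.8] w 0.0 j6 -0.96
tool shift [0.002  0.0375 0.    ] dyaw None
```

View pics/s7.png

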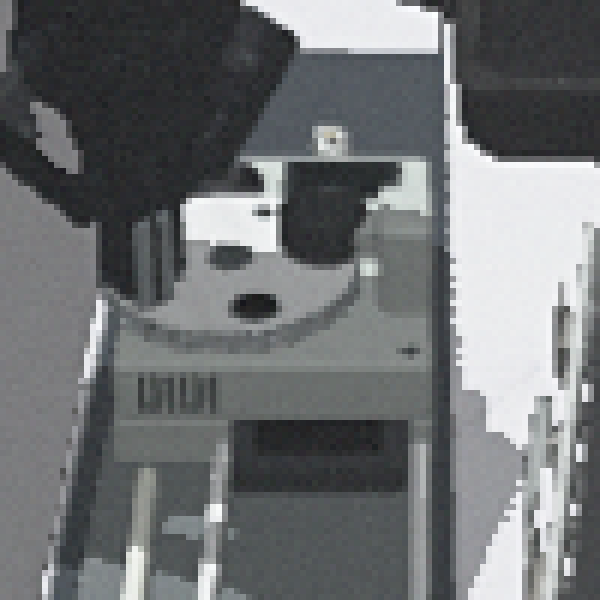

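```bash
python3 -m creep '[[0,0,0,0,0,-0.006,0],[0,0,0,0,0,-0.006,0],[0,0,6.4,0.00425,0.00024,0,0],[0,0,6.4,0.00425,0.00024,0,0],[0,0,6.4,0.00425,0.00024,0,0],[0,0,6.4,0.00425,0.00024,0,0],[0,0,6.4,0.00425,0.00024,0,0],[0,0,6.4,0.00425,0.00024,0,0],[0,0,6.4,0.00425,0.00024,0,0],[0,0,6.4,0.00425,0.00024,0,0],[0,0,6.4,0.00425,0.00024,0,0],[0,0,6.4,0.00425,0.00024,0,0],[0,0,6.4,0.00425,0.00024,0,0],[0,0,6.4,0.00425,0.00024,0,0],[0,0,0,0,0,0,0],[0,0,0,0,0,0,0]]'
python3 - <<'E'
from fit import *
c=M(X,(-14,0,62)); b=np.radians(128); go(c+[.038*np.cos(b),.038*np.sin(b),.001],38)
cv2.imwrite(f"pics/s8.png",manip.grab_frame("side")[180:280,240:340].repeat(6,0).repeat(6,1))
for q in(-144,-72,0):
    t=np.radians(q);u,v=proj("side",M(X,(-14+34*np.cos(t),34*np.sin(t),60)));print(q,(u-240)*6,(v-180)*6)
E
```

```text
time: 11.55
tool_pos: [0.4211, -0.1275, 0.0738]
tool_rot: [-0.0, 0.952, 0.307, -0.0]
contact_force: [0.2, -0.4, -0.7]
gripper_width: -0.001
t 11.55 pos [ 0.4211 -0.1275  0.0738] yaw 35.71 z [-7.e-04  0.e+00 -1.e+00] F [ 0.2 -0.4 -0.7] w -0.0 j6 0.48
tool shift [-0.0003  0.0005  0.0088] dyaw 2.29
-144 149.1441408343785 288.6143087282554
-72 253.2534118102286 307.5920888581172
0 322.14487245615203 258.58366684192333
```

View pics/s8.png

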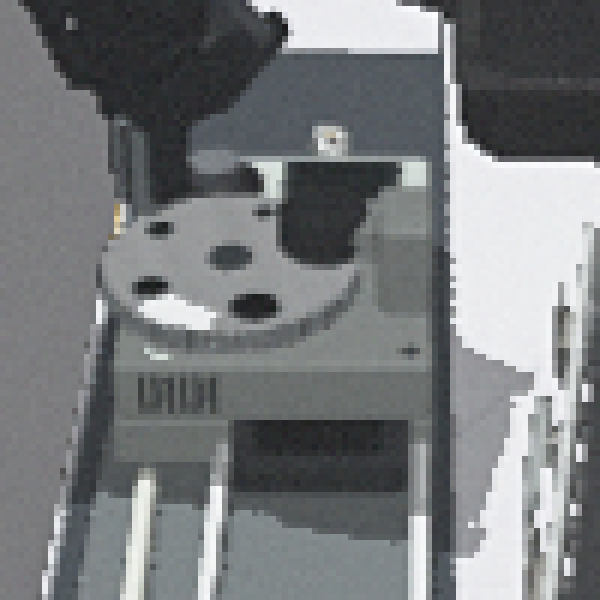

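```bash
python3 -m creep '[[0,0,-2.3,0,0,0.006,0],[0,0,0,0,0,0.004,0],[0,0,0,0,0,0.0008,0],[0,0,0,0,0,0,0],[0,0,0,0,0,0,0]]'
```

```text
time: 12.02
tool_pos: [0.4214, -0.1277, 0.064]
tool_rot: [-0.0, 0.946, 0.324, -0.0]
contact_force: [-2.4, 2.1, 6.1]
gripper_width: 0.003
```

```bash
python3 -m creep '[[0,0,-6.25,-0.00414,0.0002,0.0004,0],[0,0,-6.25,-0.00414,0.0002,0.0003,0],[0,0,-6.25,-0.00414,0.0002,0.0003,0],[0,0,-6.25,-0.00414,0.0002,0.0001,0],[0,0,-6.25,-0.00414,0.0001,0.0001,0],[0,0,-6.25,-0.00414,0.0001,0.0001,0]]'; python3 -m creep '[[0,0,-6.25,-0.00414,0.0001,0,0],[0,0,-6.25,-0.00414,0.0001,0,0],[0,0,-6.25,-0.00414,0.0001,0,0],[0,0,-6.25,-0.00414,0.0001,0,0],[0,0,-6.25,-0.00414,0.0001,0,0],[0,0,-6.25,-0.00414,0.0001,0,0],[0,0,0,0,0,0,0]]'
python3 - <<'E'
from fit import *
c=M(X,(-14,0,62)); s=manip.state(); d=s["tool_pos"]-c; print(np.hypot(*d[:2]),np.degrees(np.arctan2(d[1],d[0]))); go(c)
cv2.imwrite(f"pics/s9.png",manip.grab_frame("side")[180:280,240:340].repeat(6,0).repeat(6,1))
E
```

```text
time: 12.52
tool_pos: [0.4087, -0.1483, 0.0639]
tool_rot: [0.001, 0.79, 0.613, 0.001]
contact_force: [-1.4, 2.0, 10.4]
gripper_width: 0.001
time: 13.1
tool_pos: [0.4106, -0.1732, 0.0639]
tool_rot: [0.002, 0.552, 0.834, 0.001]
contact_force: [1.7, 2.9, 8.9]
gripper_width: 0.002
0.03711455707374518 -155.84509126832157
t 13.1 pos [ 0.4106 -0.1732  0.0639] yaw 113.0 z [ 4.6e-03 -6.0e-04 -1.0e+00] F [1.7 2.9 8.9] w 0.0 j6 -0.97
tool shift [0.0007 0.0371 0.    ] dyaw None
```

View pics/s9.png

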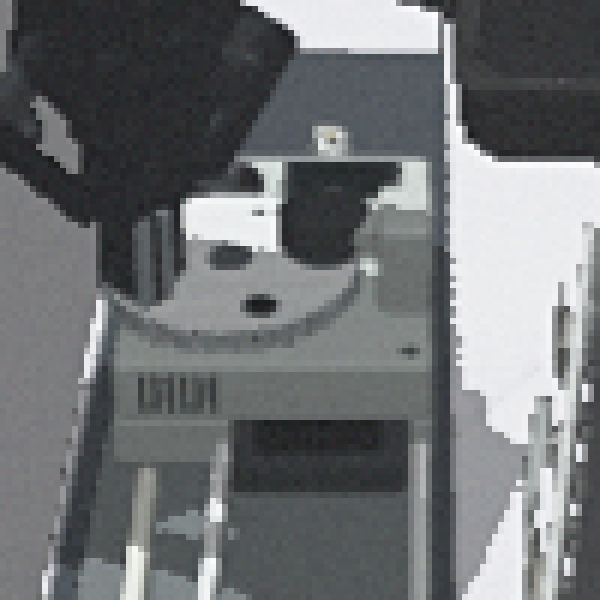

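```bash
python3 -m creep '[[0,0,0,0,0,-0.006,0],[0,0,0,0,0,-0.015,0],[0,0,0,0,0,-0.03,0],[0,0,0,0,0,0,0],[0,0,0,0,0,0,0]]'
python3 - <<'E'
from fit import *
p=M(X,(-26,87,50)); p[2]=.09; go(p)
cv2.imwrite(f"pics/s10.png",manip.grab_frame("side")[180:280,240:340].repeat(6,0).repeat(6,1))
E
```

```text
time: 13.57
tool_pos: [0.4095, -0.173, 0.1147]
tool_rot: [0.002, 0.553, 0.833, -0.0]
contact_force: [-1.2, 0.5, -0.7]
gripper_width: 0.002
t 13.57 pos [ 0.4095 -0.173   0.1147] yaw 112.84 z [ 0.003  -0.0023 -1.    ] F [-1.2  0.5 -0.7] w 0.0 j6 -0.97
tool shift [0.0772 0.0805 0.0246] dyaw None
```

View pics/s10.png

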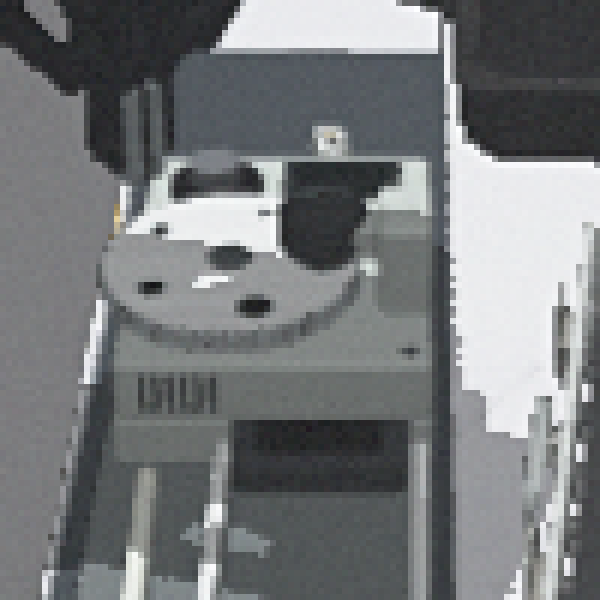

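```bash
python3 -m creep '[[0,0,0,0.0255,0.0267,0,0],[0,0,0,0.0255,0.0267,0,0],[0,0,0,0.0255,0.0267,0,0],[0,0,0,0,0,0.0247,0],[0,0,0,0,0,0,0],[0,0,0,0,0,0,0]]'
python3 - <<'E'
from fit import *
p=M(X,(-26,87,50)); go(p)
for y in(-72,-68,-64):print(y,[((np.array(proj("side",M(X,(-7,y,z))))-[240,180])*6).round(0) for z in (6,18)])
cv2.imwrite(f"pics/s11.png",manip.grab_frame("side")[180:280,240:340].repeat(6,0).repeat(6,1))
cv2.imwrite(f"pics/t11.png",manip.grab_frame("top")[180:330,220:420].repeat(4,0).repeat(4,1))
E
```

```text
time: 14.12
tool_pos: [0.4504, -0.0698, 0.0855]
tool_rot: [-0.003, 0.553, 0.833, -0.001]
contact_force: [0.5, 0.2, -0.1]
gripper_width: 0.001
t 14.12 pos [ 0.4504 -0.0698  0.0855] yaw 112.89 z [-0.0062  0.0016 -1.    ] F [ 0.5  0.2 -0.1] w 0.0 j6 -0.72
tool shift [-0.0023  0.003   0.0334] dyaw None
-72 [array([242., 498.]), array([241., 471.])]
-68 [array([243., 491.]), array([241., 464.])]
-64 [array([243., 484.]), array([242., 457.])]
```

View pics/s11.png

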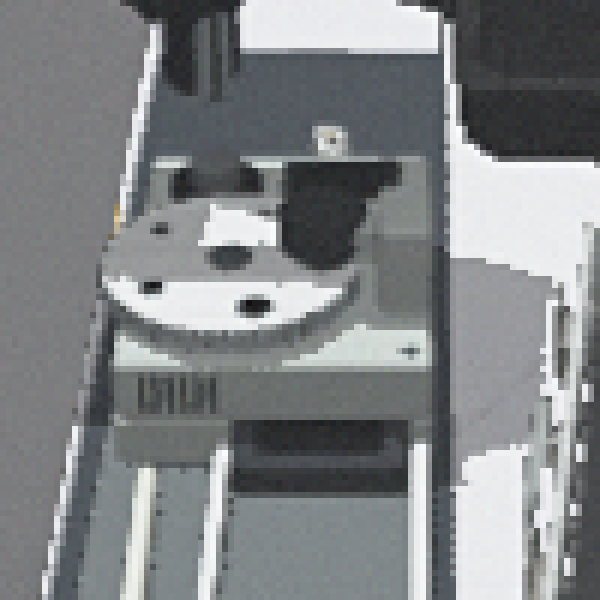

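View pics/t11.png

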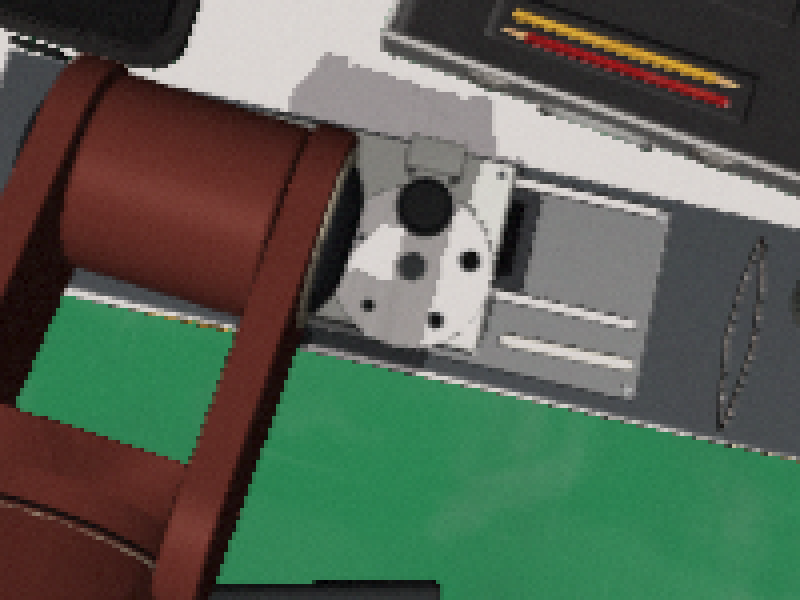

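```bash
python3 -m creep '[[0,0,0,-0.001,0.002,0.012,0],[0,0,0,0,0,0.012,0],[0,0,0,0,0,0,0],[0,0,0,0,0,0,0]]'
python3 - <<'E'
from fit import *
go(M(X,(-26,87,50)))
E
```

```text
time: 14.55
tool_pos: [0.4546, -0.0716, 0.0643]
tool_rot: [-0.0, 0.554, 0.833, -0.0]
contact_force: [1.1, -0.2, -0.0]
gripper_width: -0.001
t 14.55 pos [ 0.4546 -0.0716  0.0643] yaw 112.74 z [-6.e-04  1.e-04 -1.e+00] F [ 1.1 -0.2 -0. ] w -0.0 j6 -0.71
tool shift [ 0.0011 -0.0004  0.0123] dyaw None
```

```bash
python3 -m creep '[[0,0,0,0,0,0.006,0],[0,0,0,0,0,0.004,0],[0,0,0,0,0,0.002,0],[0,0,0,0,0,0.002,0],[0,0,0,0,0,0.002,0],[0,0,0,0,0,0,0]]'; python3 -m creep '[[0,0,0,0,0,0.001,0],[0,0,0,0,0,0.001,0],[0,0,0,0,0,0,0]]'
```

```text
time: 15.05
tool_pos: [0.4558, -0.0714, 0.0499]
tool_rot: [0.001, 0.553, 0.833, -0.0]
contact_force: [-3.8, -1.9, 10.7]
gripper_width: 0.0
time: 15.3
tool_pos: [0.4559, -0.0715, 0.0497]
tool_rot: [0.0, 0.553, 0.833, -0.001]
contact_force: [-9.8, 0.5, 22.0]
gripper_width: -0.001
```

```bash
python3 -m creep '[[0,0,0,0,0,-0.008,0],[0,0,0,0,0,-0.02,0],[3.8,-5,0,0,0,0,0],[3.8,-5,0,0,0,0,0],[3.8,-5,0,0,0,0,0],[3.8,-5,0,0,0,0,0],[0,0,0,0,0,0,0],[0,0,0,0,0,0,0]]'
python3 - <<'E'
from fit import *
s=manip.state(); q=s["tool_rot"]; m=R.from_quat([q[1],q[2],q[3],q[0]]).as_matrix()
off=m@np.array([.011,.0125,0]); print("corner off",off.round(4)); k=M(X,(-26,87,50)); go(k+[0,0,.01]-off); print("down in tool",(m.T@[0,0,-1]).round(3))
cv2.imwrite(f"pics/s12.png",manip.grab_frame("side")[160:260,240:340].repeat(6,0).repeat(6,1))
E
```

```text
time: 15.97
tool_pos: [0.4544, -0.0695, 0.0729]
tool_rot: [0.07, 0.539, 0.814, -0.205]
contact_force: [-0.3, -0.5, 0.1]
gripper_width: 0.002
corner off [ 0.0068  0.0135 -0.0069]
t 15.97 pos [ 0.4544 -0.0695  0.0729] yaw 115.79 z [-0.1066 -0.4093 -0.9062] F [-0.3 -0.5  0.1] w 0.0 j6 -0.3
tool shift [-0.0081 -0.0106  0.0105] dyaw None
down in tool [0.335 0.258 0.906]
```

View pics/s12.png

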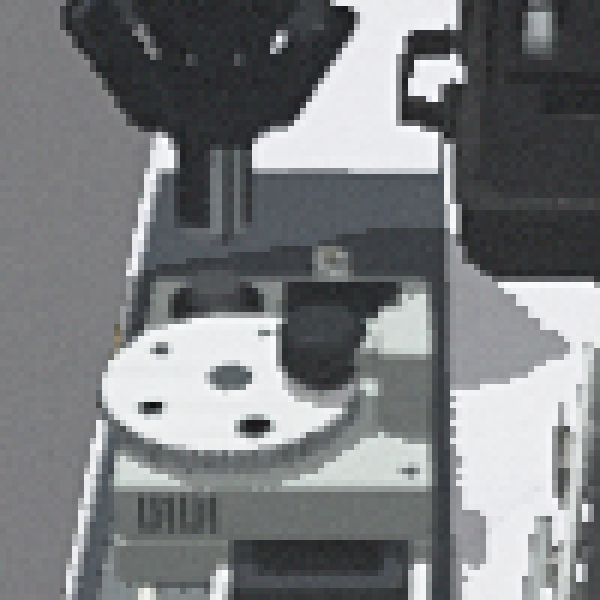

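```bash
python3 -m creep '[[0,0,0,-0.0081,-0.0106,0.0105,0],[0,0,0,0,0,0,0],[0,0,0,0,0,0,0],[0,0,0,0,0,0,0]]'
python3 - <<'E'
from fit import *
s=manip.state(); q=s["tool_rot"]; m=R.from_quat([q[1],q[2],q[3],q[0]]).as_matrix()
off=m@np.array([.011,.0125,0]); k=M(X,(-26,87,50)); print("corner",(s["tool_pos"]+off-k).round(4)); go(k+[0,0,.002]-off)
for n in("side","top"): cv2.imwrite(f"pics/{n}13.png",manip.grab_frame(n)[160:260,240:340].repeat(6,0).repeat(6,1))
E
```

```text
time: 16.35
tool_pos: [0.4476, -0.0861, 0.0704]
tool_rot: [0.071, 0.541, 0.813, -0.205]
contact_force: [0.1, 0.3, -0.4]
gripper_width: -0.001
corner [ 0.0007 -0.0019  0.0115]
t 16.35 pos [ 0.4476 -0.0861  0.0704] yaw 115.48 z [-0.1053 -0.4102 -0.9059] F [ 0.1  0.3 -0.4] w -0.0 j6 -0.32
tool shift [0.0051 0.0024 0.008 ] dyaw None
```

View pics/side13.png

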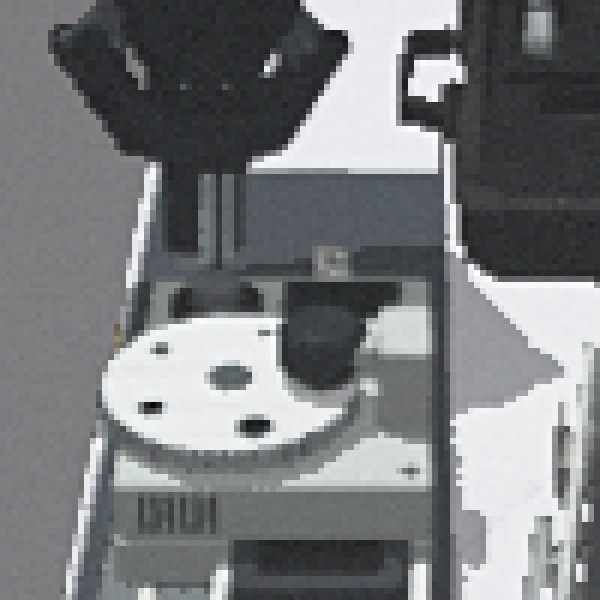

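```bash
python3 -m creep '[[0,0,0,0.0051,0.0024,0.008,0],[0,0,0,0,0,0,0],[0,0,0,0.0007,0.0005,0.0018,0],[0,0,0,0.0007,0.0005,0.0018,0],[0,0,0,0,0,0,0]]'; python3 -m creep '[[0,0,0,0.0007,0.0005,0.0018,0],[0,0,0,0,0,0,0],[0,0,0,0,0,0,0]]'
python3 - <<'E'
from fit import *
s=manip.state(); q=s["tool_rot"]; m=R.from_quat([q[1],q[2],q[3],q[0]]).as_matrix()
off=m@np.array([.011,.0125,0]); k=M(X,(-26,87,50)); print("corner",(s["tool_pos"]+off-k).round(4),s["contact_force"])
E
```

```text
time: 16.87
tool_pos: [0.4467, -0.0834, 0.0563]
tool_rot: [0.071, 0.54, 0.813, -0.206]
contact_force: [-0.7, 1.8, 2.8]
gripper_width: 0.002
time: 17.12
tool_pos: [0.4468, -0.0835, 0.0547]
tool_rot: [0.071, 0.54, 0.813, -0.205]
contact_force: [-1.8, 2.3, 4.2]
gripper_width: -0.003
corner [-0.0001  0.0007 -0.0043] [-1.75933084  2.33926202  4.2023847 ]
```

```bash
python3 -m creep '[[0,0,0,0.0007,0.0005,0.0018,0],[0,0,0,0,0,0,0],[0,0,0,0,0,0,0]]'; python3 -m creep '[[0,0,0,0.0003,0.0003,0.0009,0],[0,0,0,0.0003,0.0003,0.0009,0],[0,0,0,0,0,0,0],[0,0,0,0,0,0,0]]'
python3 - <<'E'
from fit import *
s=manip.state(); q=s["tool_rot"]; m=R.from_quat([q[1],q[2],q[3],q[0]]).as_matrix()
off=m@np.array([.011,.0125,0]); k=M(X,(-26,87,50)); print("corner",(s["tool_pos"]+off-k).round(4),s["contact_force"])
E
```

```text
time: 17.37
tool_pos: [0.447, -0.0836, 0.0532]
tool_rot: [0.072, 0.54, 0.813, -0.206]
contact_force: [-2.4, 2.9, 8.1]
gripper_width: -0.002
time: 17.7
tool_pos: [0.4473, -0.0837, 0.0527]
tool_rot: [0.072, 0.54, 0.813, -0.206]
contact_force: [-6.3, 5.5, 16.6]
gripper_width: 0.001
corner [ 0.0003  0.0005 -0.0062] [-6.34375578  5.52612342 16.56321255]
```

```bash
python3 -m creep '[[0,0,0,-0.002,-0.0015,-0.0054,0],[0,0,0,-0.006,-0.005,-0.016,0],[0,0,0,-0.007,-0.005,-0.02,0],[0,0,0,-0.007,-0.005,-0.02,0],[0,0,0,-0.007,-0.005,-0.02,0],[-3.8,5,0,0,0,-0.02,0],[-3.8,5,0,0,0,-0.02,0],[-3.8,5,0,-0.01,-0.02,0,0],[-3.8,5,0,0,-0.03,0,0],[0,0,0,0,-0.03,0,0],[0,0,0,0,0,0,0],[0,0,0,0,0,0,0]]'
python3 - <<'E'
from h import *
cv2.imwrite("pics/s14.png",manip.grab_frame("side")[170:345,225:355].repeat(4,0).repeat(4,1)[:600])
cv2.imwrite("pics/t14.png",manip.grab_frame("top")[190:300,200:460].repeat(3,0).repeat(3,1))
E
```

```text
time: 18.7
tool_pos: [0.381, -0.108, 0.1825]
tool_rot: [0.001, 0.555, 0.832, 0.0]
contact_force: [0.2, 0.3, -0.1]
gripper_width: 0.001
```

View pics/s14.png

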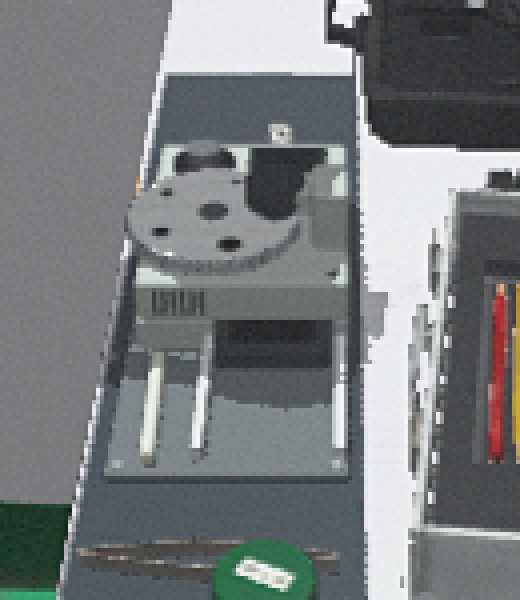

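View pics/t14.png

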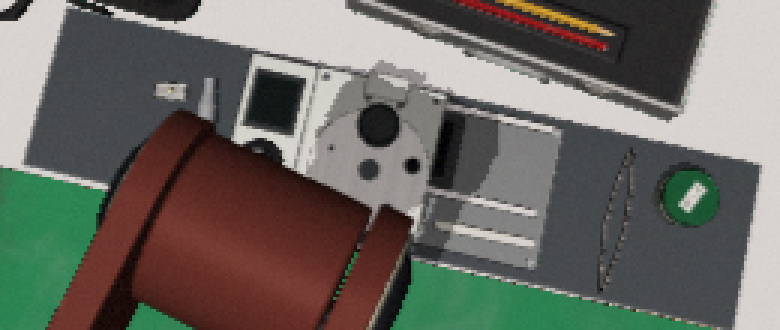

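The last pictures show the key cap standing up again at about (203,150) in the side crop. The tile end is at about y -68, and the 3, 6, 9 and 12 mm openings are all visible, so the 17 mm one is under the lamp. The arm is clear of everything.

Run:
```python
from plant import manip
print(manip.job_done(), manip.state()["time"])
```

```text
the job is handed in; nothing more can be done
the job is handed in; nothing more can be done
```

The reference reading was taken and the job handed in at about 19 s of the 58 s allowed; no verdict came back.

- **Tile:** I pushed it along the lane with the closed fingertip until the stop resisted with about 11 N. Its right end measured at y ≈ -68 mm in the meter's frame, which is home.
- **Wheel:** I turned it two clicks counter-clockwise, one sweep each. Afterwards the 3, 6, 9 and 12 mm openings were all visible at their detent positions, so the 17 mm one is under the lamp.
- **Read key:** My first press, with the finger upright, stopped at about 2.3 mm with 22 N, most likely on the collar. I lifted off, tilted the tool and pressed with one corner of the fingertip. The cap went down about 6.2 mm to its bottom stop, and I let it go.

In the last pictures the key is up, the tile is home, the wheel is in its detent and the arm is clear. The bystanders look unmoved, except that the arm partly hides the probe pen in the last top view and the coupon rack is mostly outside those last crops. Positions come from the pictures, and the two cameras differed by up to 2 to 3 mm on where the meter is; the felt contacts with the tile stop, wheel top and key bottom agreed with them to within about 1 mm.

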